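# Unstack the condiments onto their own trays

## Robot

A 6-joint arm with a two-finger parallel gripper is mounted at the origin on a cart in front of the work surface, level with it; the furniture and walls round the work are solid. World frame = base frame: x ahead of the robot, y to its left, z up, the work surface at z = 0. Lengths are in mm, angles in rad, forces in N, time in s.
With the tool pointing down it reaches from about 350 to 950 mm from the base axis. Payload 17.4 kg.
Tool frame: the origin (TCP) lies on the centre line of the jaws, within the pads' length; the fingertips stand 22 mm ahead of it and the grasp point (between the pads) lies 3 mm ahead of it; z points along the fingers, y is the line along which they close (so a half turn about z gives the same grasp; the last joint's range is limited). The gripper opens to 93 mm and grips with 3 to 60 N. Pads are 15 mm wide; open, the fingers measure 128 mm over their backs; the gripper's body (75 mm by 188 mm) begins 65 mm behind the grasp point.
Start: joints at [1.188, 0.116, 1.442, -0, 1.584, -0.038], TCP at [228.164, 635.275, 240.646] pointing down, gripper open.
Joint ranges: [-2.83, 2.83], [-0.83, 2.19], [0.07, 2.5], [-1.14, 4.28], [0.01, 3], [-2.97, 2.97]. Speed limits (rad/s): [1.89, 1.89, 2.22, 3.14, 3.14, 3.14].

## Interface

Orientations are given as [roll, pitch, yaw] about the fixed x, y, z axes, in that order (R = Rz(yaw) Ry(pitch) Rx(roll)).
In Python, from bench import readout, viewer, arm gives the robot as it stands.
- The arm moves only by the tool apply_moves, never from a script. Its argument "plan" is a list of rows, each a list of 3 entries, a list of its own where there are three numbers: the closure, from -1 (fully open) to 1 (shut), then the shift along the world's x, y, z in m, then the turn about the world's z in rad. A call has 1 to 20 rows; each row is the pose to reach, as a shift and turn from the pose commanded when the call began; what a row does not reach only later rows make up. A row lasts 1/10 s, in which the tool goes at most 50 mm and 8.59 degrees, less where a joint would pass 70% of its speed; a pose out of reach is approached as far as the arm can. A call with a gripper value outside its range is refused whole. The fingers move at their own pace and stop on an object; "squeeze" is the grip in N (left out, the last holds). Time passes only in rows, so rows that repeat a pose let the fingers close. It gives the time, the measured TCP pose, the force, the opening and the grip force at its end, in the units of the state.
- readout.state(): the state, without advancing time (a new reading comes with each control period).
- viewer.camera(name): name is "side" or "top"; returns the picture (480x640x3 uint8, blue, green, red); there is no depth.
- viewer.calibration(name): a dict with "mtx" (3x3 intrinsics, pixels), "cam_to_world" (4x4, takes a point from camera to world coordinates). Camera axes: x right, y down, z forward; pixel columns grow to the right and rows downward; lengths in mm; the calibration is good to about 2 mm. A picture is of the moment at which its call begins. calibration takes no time and is no camera call.
- arm.hand_in(): hands the job in; it is judged then, once.
The state is a dict: "t": time; "q": joint angles; "dq": joint speeds; "joint_torque": joint torques, N m; "tcp_pos": TCP position; "ee_rot": TCP orientation; "force": force on the tool from outside, world axes, zero at the start; "moment": the same for the moment, N m; "gripper_width": finger opening in mm; "gripper_force": force on a finger pad.
Only numpy, scipy, OpenCV 4.12 (cv2) and the standard library are available. Lean on these libraries where they do the work, as an engineer would, in place of code of your own. Each camera call takes 0.05 s, during which the arm holds its last target. There are 200 camera calls.

## Task

Two little stacks of condiments stand on the worktop. Take them apart and set each thing down gently (not dropped), upright and centred, in the wooden tray made for it: the salt shaker in the small round tray, the honey jar in the large round tray, the square canister in the square tray and the long canister in the long tray, these two lined up with their trays' sides. Tip nothing over, and leave the mug and the egg timer where they are.

Things in the scene. Friction and masses are not known exactly. Their poses are not given: they have to be found in the camera images.
- honey_jar: squat round glass jar with a flat dark screw lid, 65 mm across (lid and body), 86 mm high, about 0.33 kg; loose, origin at the centre of its underside, z up along its axis. At the start it stands on the worktop with one smaller thing (the salt shaker or the square canister) on top of it. Grasp it across the body or lid (65 mm).
- long_canister: white ceramic box-shaped canister with a flat light wooden lid that does not come off, 60 mm along its x, 92 mm along its y, 86.5 mm high, about 0.32 kg; loose, origin at the centre of its underside, z up along its axis. At the start it stands on the worktop with one smaller thing (the salt shaker or the square canister) on top of it. Grasp it across x (60 mm).
- salt_shaker: glass salt shaker with a grey domed cap, body 44 mm across up to 74 mm, cap 34 mm across above, 90 mm high, about 0.1 kg; loose, origin at the centre of its underside, z up along its axis. At the start it stands on top of the honey jar or the long canister, within about 7 mm of its centre (which of the two varies). Grasp it about the body, 44 mm wide.
- square_canister: small white ceramic canister with a flat light wooden lid that does not come off, 46 mm along x and along y, 56 mm high, about 0.14 kg; loose, origin at the centre of its underside, z up along its axis. At the start it stands on top of the honey jar or the long canister, within about 7 mm of its centre (which of the two varies). 
- small_round_tray: dark wooden round tray for the salt shaker, 76 mm outside, 66 mm inside the rim; fixed, origin at the centre of its underside; the inner floor that things stand on is 4 mm above it, the rim ends 9 mm above it and is 5 mm thick. 
- large_round_tray: dark wooden round tray for the honey jar, 96 mm outside, 86 mm inside the rim; fixed, origin at the centre of its underside; the inner floor that things stand on is 4 mm above it, the rim ends 9 mm above it and is 5 mm thick. 
- square_tray: dark wooden square tray for the square canister, 76 x 76 mm outside, 66 x 66 mm inside the rim, sides along its x and y; fixed, origin at the centre of its underside; the inner floor that things stand on is 4 mm above it, the rim ends 9 mm above it and is 5 mm thick. 
- long_tray: dark wooden oblong tray for the long canister, outside 90 mm along x and 122 mm along y, inside the rim 80 mm along x and 112 mm along y; fixed, origin at the centre of its underside; the inner floor that things stand on is 4 mm above it, the rim ends 9 mm above it and is 5 mm thick. 
- mug: white mug, 94 mm high, 82 mm across without its handle, loose, to be left alone; origin at the centre of its underside. It stands in front of the wall cabinets, whose doors are at x = 0.60 from z = 0.53 up: the wrist must stay in front of them
- egg_timer: red and white round kitchen timer, 69 mm across, 54 mm high, loose, to be left alone; origin at the centre of its underside
Mind the look-alikes: they are no part of the job. There is more than one size of the salt_shaker; the job needs the largest.

How it is judged:
By the outcome, as a careful person would: the job done as asked, in the order asked, and still so for the second after the job is handed in, with the robot touching nothing.
It also fails if it takes over 122 s, if anything falls off the work surface, if the arm or the gripper's body presses on something with over 40 N, if the wrist force passes 120 N, or if a joint passes its speed limit or range.

## Working session

There is one attempt and no reset: what is moved stays moved. The work goes in short steps, Python scripts to look and compute and a tool call to move; the robot and the scene stay as the last step left them, time stands still between calls to the robot, and variables do not carry over. Pictures are saved under pics/ and viewed, at most 14 in all, crops included, and the job is handed in when it is done.

Besides the shell and the picture viewer there is one more tool, called after "Request:" as name(argument=value, ...), one argument or row to a line, values as JSON. apply_moves: Moves the arm, as the interface text tells. Its arguments: {"type":"object","properties":{"plan":{"type":"array","items":{"type":"array"}},"squeeze":{"type":"number"}},"required":["plan"]}

```bash
mkdir -p pics; python3 - <<'E'
from bench import readout, viewer
import cv2,numpy as np
for n in("top","side"):
    cv2.imwrite(f"pics/{n}0.png",viewer.camera(n)); c=viewer.calibration(n); print(n,np.round(c["mtx"],1).tolist(),np.round(c["cam_to_world"],3).tolist())
s=readout.state();print(s)
E
```

```text
top [[444.3, 0.0, 323.5], [0.0, 444.3, 235.8], [0.0, 0.0, 1.0]] [[-0.03, -0.992, 0.122, 344.731], [-0.999, 0.031, 0.012, 99.724], [-0.016, -0.122, -0.992, 1441.872], [0.0, 0.0, 0.0, 1.0]]
side [[577.3, 0.0, 313.8], [0.0, 577.3, 240.3], [0.0, 0.0, 1.0]] [[-0.998, 0.044, -0.041, 575.047], [0.055, 0.4, -0.915, 1425.874], [-0.024, -0.916, -0.402, 645.419], [0.0, 0.0, 0.0, 1.0]]
{'t': 0.1, 'q': array([ 1.18823929e+00,  1.16454630e-01,  1.44217642e+00,  2.20167789e-05,
        1.58399428e+00, -3.77964182e-02]), 'dq': array([ 0.00044441,  0.00041639, -0.00127671,  0.00070577,  0.0009503 ,
        0.00023368]), 'joint_torque': array([ 1.73090644e-03, -7.22885084e+01, -6.23869944e+01,  7.82380044e-02,
        2.27510364e-02, -5.79374705e-05]), 'tcp_pos': array([228.07506952, 635.14143143, 239.98147528]), 'ee_rot': array([-3.14056154e+00, -6.10218371e-05,  2.79683228e+00]), 'force': array([-0.60267371,  0.48483097, -0.44709921]), 'moment': array([-0.02207254, -0.00490143,  0.02783695]), 'gripper_force': 0.0, 'gripper_width': 93.00569549331505}
```

View pics/top0.png

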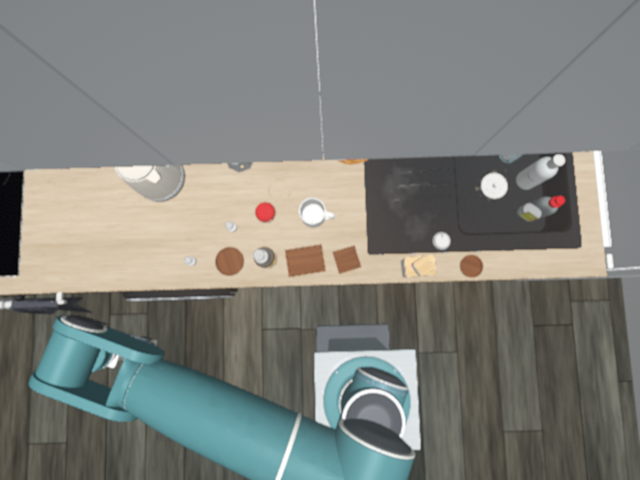

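View pics/side0.png

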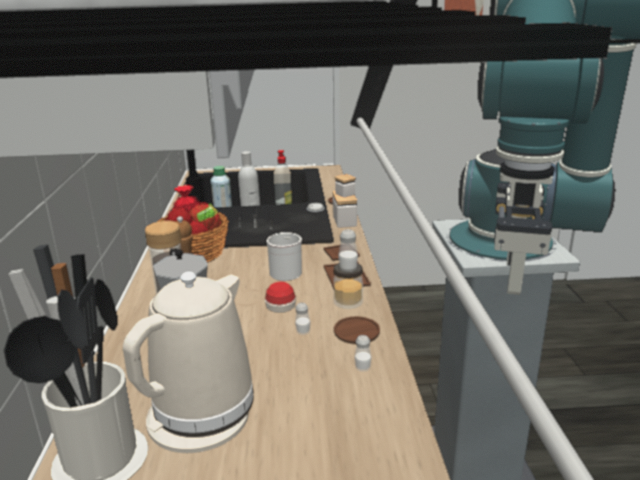

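The top view shows the large round tray at (230,261), long tray (305,260), square tray (346,260) and small round tray (471,266). Jar and shaker are at (263,257), and the canister stack at (420,266).
Shaker candidates are top (190,261), top (231,227), and the one on the jar at (263,257). (442,241) is a white thing on the hob. I expect the one on the jar, and will check it in a close crop.

```bash
python3 - <<'E'
import cv2,numpy as np
t=cv2.imread("pics/top0.png");s=cv2.imread("pics/side0.png")
a=cv2.resize(t[222:286,180:340],(800,320),interpolation=cv2.INTER_CUBIC)
b=cv2.resize(t[230:286,330:490],(800,280),interpolation=cv2.INTER_CUBIC)
cv2.imwrite("pics/tc.png",np.vstack([a,b]))
cv2.imwrite("pics/sc.png",cv2.resize(s[165:375,255:415],(456,600),interpolation=cv2.INTER_CUBIC))
E
```

```text
(no output)
```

View pics/tc.png

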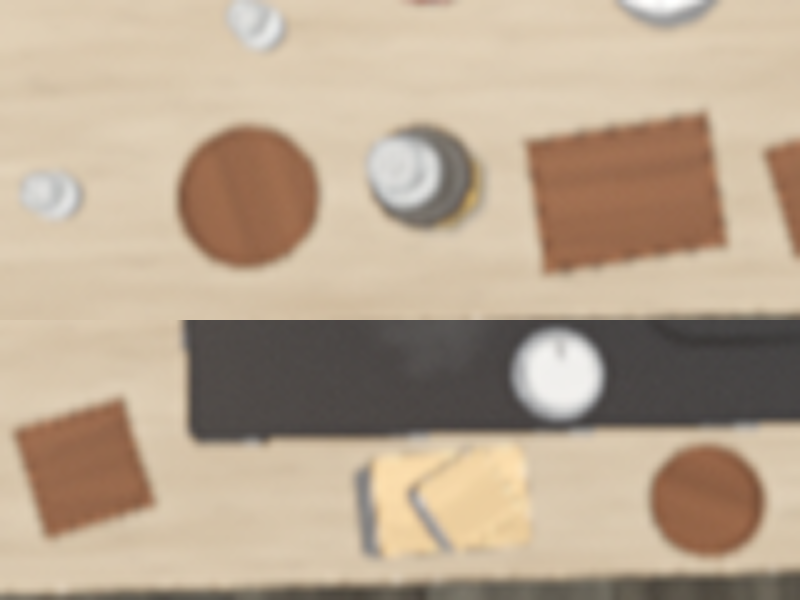

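View pics/sc.png

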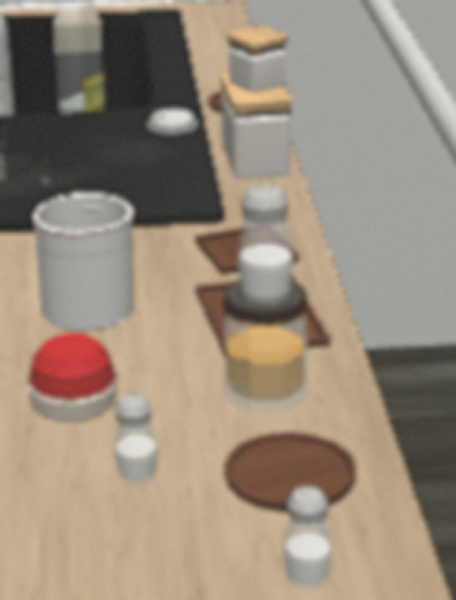

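Crops: the shaker on the jar is clearly the largest. The two free-standing ones (top (190,261) and (231,227)) are smaller, so they are decoys. The square canister stands rotated on the long canister.

```bash
cat > h.py <<'E'
import cv2,numpy as np
from bench import viewer
C={n:viewer.calibration(n) for n in("top","side")}
def ray(n,uv):
    c=C[n]; T=np.array(c["cam_to_world"]); d=T[:3,:3]@np.linalg.solve(c["mtx"],[uv[0],uv[1],1]); return T[:3,3],d/np.linalg.norm(d)
def plane(n,uv,z):
    o,d=ray(n,uv); return (o+d*(z-o[2])/d[2])[:2]
def planes(n,pts,z): return np.array([plane(n,p,z) for p in pts],np.float32)
def up(img,x0,y0,x1,y1,k=8): return cv2.resize(img[y0:y1,x0:x1],None,fx=k,fy=k,interpolation=cv2.INTER_CUBIC)
def pix(c,x0,y0,k=8): return (np.asarray(c,float).reshape(-1,2)+.5)/k-.5+[x0,y0]
def biggest(mask):
    cs,_=cv2.findContours(mask.astype(np.uint8)*255,cv2.RETR_EXTERNAL,cv2.CHAIN_APPROX_NONE); return max(cs,key=cv2.contourArea)
E
python3 - <<'E'
from h import *
t=cv2.imread("pics/top0.png")
for nm,b,rd in(("large",(208,240,248,282),1),("long",(278,240,330,280),0),("square",(330,243,364,275),0),("small",(456,252,486,280),1)):
    u=up(t,*b).astype(int); m=(u[...,2]-u[...,0]>42)&(u[...,2]<185)
    p=planes("top",pix(biggest(m),b[0],b[1]),9)
    if rd: print(nm,cv2.minEnclosingCircle(p),cv2.fitEllipse(p))
    else: print(nm,cv2.minAreaRect(p))
# honey lid & shaker
b=(250,244,280,272); u=up(t,*b); g=u.max(2)
m=g<135; p=pix(biggest(m),b[0],b[1]); P=planes("top",p,86); print("lid",cv2.minEnclosingCircle(P))
# crop coords -> pixels of picked points (scale 5)
f=lambda x,y,X,Y,Y0:((x+.5)/5-.5+X,(y-Y0+.5)/5-.5+Y)
print("cap top",plane("top",f(398,165,180,222,0),176))
sq=planes("top",[f(x,y,330,230,320) for x,y in((412,493),(448,552),(530,545),(516,443))],142.5);print("sq",sq, cv2.minAreaRect(sq))
lo=planes("top",[f(x,y,330,230,320) for x,y in((368,458),(380,556),(530,545),(518,443))],86.5);print("lo",lo,cv2.minAreaRect(lo))
E
```

```text
large ((448.9106750488281, 424.76116943359375), 47.39854431152344) ((449.0582580566406, 425.0176696777344), (92.93933868408203, 93.68533325195312), 175.98146057128906)
long ((443.7168884277344, 179.76031494140625), (91.41439819335938, 121.90583038330078), 7.901534557342529)
square ((443.1526184082031, 45.32773971557617), (75.37593078613281, 76.51080322265625), 15.17578411102295)
small ((409.759521484375, -352.5140075683594), 38.1162223815918) ((409.9587707519531, -352.64166259765625), (73.1221694946289, 75.51811218261719), 12.69685173034668)
lid ((451.5605163574219, 299.1839599609375), 29.78108024597168)
cap top [452.33777089 300.69527713]
sq [[ 413.36206 -139.93987]
 [ 378.49936 -158.94022]
 [ 381.11792 -206.62057]
 [ 440.67938 -202.05226]] ((408.45074462890625, -172.42037963867188), (59.736392974853516, 64.01957702636719), 4.385951042175293)
lo [[ 438.43552 -124.69115]
 [ 378.77747 -128.88585]
 [ 382.6861  -219.82335]
 [ 444.7771  -216.27165]] ((411.1105041503906, -172.2257843017578), (62.1925048828125, 91.79319763183594), 3.2738354206085205)
```

```bash
python3 - <<'E'
from h import *
t=cv2.imread("pics/top0.png");s=cv2.imread("pics/side0.png")
a=cv2.resize(t[250:283,400:440],(480,396),interpolation=cv2.INTER_CUBIC)
b=cv2.resize(s[170:230,328:364],(238,396),interpolation=cv2.INTER_CUBIC)
cv2.imwrite("pics/c2.png",cv2.convertScaleAbs(np.hstack([a,b]),alpha=1.5,beta=-110))
f=lambda x,y:((x+.5)/5-.5+180,(y+.5)/5-.5+222)
print("lid",plane("top",f(423,177),86), planes("top",[f(372,177),f(475,177),f(423,127),f(423,228)],86))
g=lambda x,y:((x+.5)/2.85-.5+255,(y+.5)/2.857-.5+165)
o,d=ray("side",g(265,278));print("shaker side at x=452",) 
for (u,z) in ((g(265,187),172),(g(266,405),0),(g(266,300),86)): print(plane("side",u,z))
E
```

```text
lid [452.14352714 299.72218497] [[453.10727 331.0409 ]
 [451.16162 267.8129 ]
 [482.91977 299.31302]
 [420.9258  300.13724]]
shaker side at x=452
[452.03451002 301.51620277]
[453.96658651 325.48829822]
[452.98997109 316.79652713]
```

View pics/c2.png

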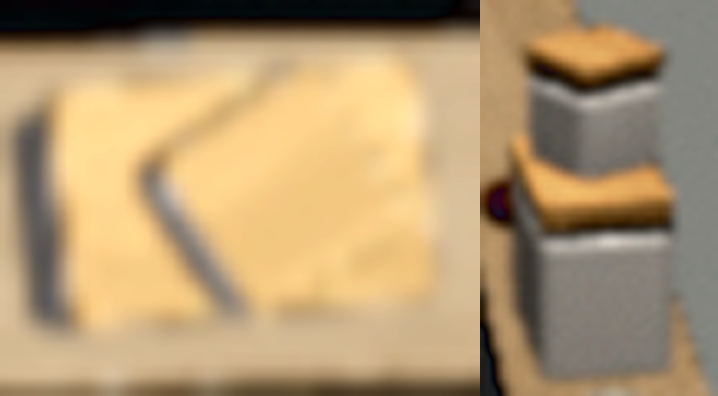

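```bash
python3 - <<'E'
from h import *
k=396/60
P=planes("side",[((x-480+.5)/k-.5+328,(y+.5)/k-.5+170) for x,y in((528,42),(600,27),(664,48),(590,72))],142.5)
print("side",P,P.mean(0)); 
for i in range(4):
  d=P[(i+1)%4]-P[i]; print(np.hypot(*d),np.degrees(np.arctan2(d[1],d[0]))%90)
Q=planes("top",[((x+.5)/12-.5+400,(y+.5)/12-.5+250) for x,y in((163,168),(247,308),(300,62),(430,210))],142.5);print("top",Q)
for a,b in((0,1),(0,2),(1,3)):
  d=Q[b]-Q[a];print(np.hypot(*d),np.degrees(np.arctan2(d[1],d[0]))%90)
L=planes("top",[((x+.5)/12-.5+400,(y+.5)/12-.5+250) for x,y in((55,90),(75,328),(55+5,150))],86.5);print("lo left",L)
W=planes("side",[((x-480+.5)/k-.5+328,(y+.5)/k-.5+170) for x,y in((546,215),(672,200),(512,140))],86.5);print("lo side",W)
E
```

```text
side [[ 436.87903 -177.26878]
 [ 403.2054  -195.14899]
 [ 378.84677 -160.7546 ]
 [ 414.33444 -131.09705]] [ 408.31644 -166.06735]
38.12629 27.967667
42.146385 35.30671
46.24873 39.88598
51.381783 26.02518
top [[ 415.17877 -143.3115 ]
 [ 380.70798 -161.74551]
 [ 439.93445 -177.94083]
 [ 403.03555 -207.28836]]
39.090263 28.136642
42.567997 35.560066
50.721508 26.116604
lo left [[ 438.83182  -127.525925]
 [ 378.53387  -129.4531  ]
 [ 423.56863  -128.00314 ]]
lo side [[ 435.78305  -108.586136]
 [ 379.96164  -120.86561 ]
 [ 441.81076  -209.43253 ]]
```

Shaker at (452,301), jar at (452,300), square canister at about (410,-170) with yaw about 31°, long canister at (411,-172) with yaw about 3°. I'll start with the shaker.

Request:
apply_moves(
  plan=[
    [-1,[0.03,-0.04,0],0],
    [-1,[0.06,-0.08,0],0],
    [-1,[0.09,-0.12,0],0],
    [-1,[0.12,-0.17,0],0],
    [-1,[0.15,-0.21,0],0],
    [-1,[0.18,-0.25,0],0],
    [-1,[0.2,-0.3,0],0],
    [-1,[0.215,-0.32,0],0],
    [-1,[0.224,-0.334,0],0],
    [-1,[0.224,-0.334,0],0],
    [-1,[0.224,-0.334,-0.03],0],
    [-1,[0.224,-0.334,-0.06],0],
    [-1,[0.224,-0.334,-0.09],0],
    [-1,[0.224,-0.334,-0.11],0],
    [-1,[0.224,-0.334,-0.11],0],
    [-1,[0.224,-0.334,-0.11],0],
  ],
  squeeze=12,
)

```text
t: 1.7
tcp_pos: [451.9, 301.9, 131.2]
ee_rot: [-3.142, -0.0, 2.797]
force: [0.5, 0.3, 0.6]
gripper_width: 92.7
gripper_force: 0.0
```

Request:
apply_moves(
  plan=[
    [1,[0,0,0],0],
    [1,[0,0,0],0],
    [1,[0,0,0],0],
    [1,[0,0,0],0],
    [1,[0,0,0],0],
    [1,[0,0,0],0],
    [1,[0,0,0],0],
    [1,[0,0,0],0],
    [1,[0,0,0],0],
    [1,[0,0,0],0],
  ],
  squeeze=12,
)

```text
t: 2.7
tcp_pos: [452.2, 301.3, 130.8]
ee_rot: [3.141, 0.0, 2.797]
force: [0.0, 1.7, 2.9]
gripper_width: 41.8
gripper_force: 12.0
```

Request:
apply_moves(
  plan=[
    [1,[0,0,0.01],0],
    [1,[0,0,0.025],0],
    [1,[0,0,0.05],0],
    [1,[0,0,0.08],0],
    [1,[0,0,0.1],0],
    [1,[0,0,0.11],0],
    [1,[0,0,0.11],0],
  ],
)

```text
t: 3.4
tcp_pos: [452.5, 301.4, 242.4]
ee_rot: [3.14, 0.001, 2.797]
force: [-0.9, -1.1, -0.6]
gripper_width: 41.8
gripper_force: 12.0
```

```bash
python3 - <<'E'
from h import *
s=viewer.camera("side");t=viewer.camera("top");cv2.imwrite("pics/s1.png",s);cv2.imwrite("pics/t1.png",t)
a=cv2.resize(s[150:330,280:420],(467,600),interpolation=cv2.INTER_CUBIC);b=cv2.resize(t[235:280,240:290],(333,300),interpolation=cv2.INTER_CUBIC)
cv2.imwrite("pics/c3.png",np.hstack([a,np.vstack([b,b*0])]))
E
```

```text
(no output)
```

View pics/c3.png

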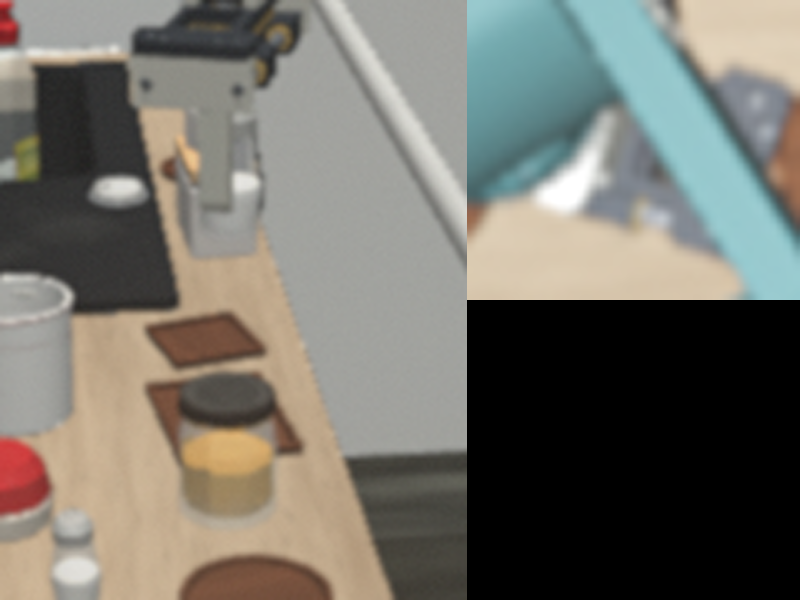

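The shaker is held upright at about crop (225,180), and the jar is undisturbed. Next I carry it to the small tray.

Request:
apply_moves(
  plan=[
    [1,[-0.001,-0.01,0],0],
    [1,[-0.002,-0.03,0],0],
    [1,[-0.004,-0.06,0],0],
    [1,[-0.006,-0.1,0],0],
    [1,[-0.009,-0.14,0],0],
    [1,[-0.012,-0.18,0],0],
    [1,[-0.014,-0.22,0],0],
    [1,[-0.017,-0.26,0],0],
    [1,[-0.02,-0.3,0],0],
    [1,[-0.022,-0.34,0],0],
    [1,[-0.025,-0.38,0],0],
    [1,[-0.027,-0.42,0],0],
    [1,[-0.03,-0.46,0],0],
    [1,[-0.032,-0.5,0],0],
    [1,[-0.035,-0.54,0],0],
    [1,[-0.037,-0.58,0],0],
    [1,[-0.04,-0.615,0],0],
    [1,[-0.041,-0.64,0],0],
    [1,[-0.042,-0.65,0],0],
    [1,[-0.042,-0.654,0],0],
  ],
)

```text
t: 5.5
tcp_pos: [409.5, -353.2, 239.7]
ee_rot: [3.141, -0.001, 2.796]
force: [0.7, 0.5, -1.0]
gripper_width: 42.3
gripper_force: 12.0
```

Request:
apply_moves(
  plan=[
    [1,[0,0,-0.01],0],
    [1,[0,0,-0.03],0],
    [1,[0,0,-0.06],0],
    [1,[0,0,-0.09],0],
    [1,[0,0,-0.12],0],
    [1,[0,0,-0.145],0],
    [1,[0,0,-0.165],0],
    [1,[0,0,-0.177],0],
    [1,[0,0,-0.18],0],
    [1,[0,0,-0.18],0],
    [1,[0,0,-0.18],0],
  ],
)

```text
t: 6.6
tcp_pos: [410.6, -352.9, 61.7]
ee_rot: [-3.141, 0.001, 2.797]
force: [-0.5, -0.3, -0.9]
gripper_width: 41.7
gripper_force: 12.0
```

```bash
python3 - <<'E'
from h import *
s=viewer.camera("side");t=viewer.camera("top");cv2.imwrite("pics/s2.png",s);cv2.imwrite("pics/t2.png",t)
a=cv2.resize(s[150:230,320:390],(525,600),interpolation=cv2.INTER_CUBIC);b=cv2.resize(t[245:285,445:495],(275,220),interpolation=cv2.INTER_CUBIC)
c=cv2.resize(t[235:280,240:290],(275,248),interpolation=cv2.INTER_CUBIC)
cv2.imwrite("pics/c4.png",np.hstack([a,np.vstack([b,c,np.zeros((132,275,3),np.uint8)])]))
E
```

```text
(no output)
```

View pics/c4.png

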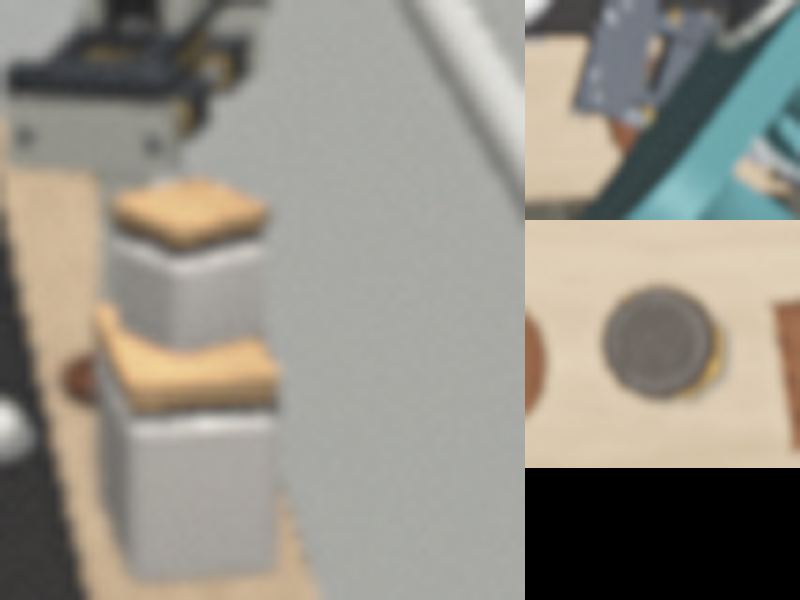

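The canister stack hides the shaker from the side. The lid is now unobstructed for measuring. I'll lower the last 12 mm slowly.

Request:
apply_moves(
  plan=[
    [1,[0,0,-0.004],0],
    [1,[0,0,-0.007],0],
    [1,[0,0,-0.009],0],
    [1,[0,0,-0.0105],0],
    [1,[0,0,-0.0115],0],
    [1,[0,0,-0.0115],0],
    [1,[0,0,-0.0115],0],
  ],
)

```text
t: 7.4
tcp_pos: [410.2, -352.8, 49.2]
ee_rot: [-3.142, 0.0, 2.797]
force: [0.2, 0.5, -0.7]
gripper_width: 42.0
gripper_force: 12.0
```

```bash
python3 - <<'E'
from h import *
t=cv2.imread("pics/t2.png")
b=(250,244,280,272); u=up(t,*b); m=u.max(2)<140
print("lid",cv2.minEnclosingCircle(planes("top",pix(biggest(m),b[0],b[1]),86)),cv2.fitEllipse(planes("top",pix(biggest(m),b[0],b[1]),86)))
E
```

```text
lid ((452.2164611816406, 299.9627380371094), 30.73830223083496) ((452.1622619628906, 300.0724182128906), (58.433876037597656, 60.521121978759766), 169.68714904785156)
```

Request:
apply_moves(
  plan=[
    [1,[0,0,-0.0005],0],
    [1,[0,0,-0.001],0],
    [1,[0,0,-0.001],0],
  ],
)

```text
t: 7.7
tcp_pos: [410.5, -352.9, 48.9]
ee_rot: [-3.141, 0.001, 2.797]
force: [-1.9, 2.1, 7.1]
gripper_width: 42.0
gripper_force: 12.0
```

Request:
apply_moves(
  plan=[
    [0.1,[0,0,0],0],
    [-0.3,[0,0,0],0],
    [-1,[0,0,0],0],
    [-1,[0,0,0],0],
    [-1,[0,0,0],0],
    [-1,[0,0,0.01],0],
    [-1,[0,0,0.03],0],
    [-1,[0,0,0.06],0],
    [-1,[0,0,0.1],0],
    [-1,[0,0,0.14],0],
    [-1,[0,0,0.17],0],
    [-1,[0,0.02,0.19],0],
    [-1,[0,0.06,0.19],0],
    [-1,[0,0.1,0.19],0],
    [-1,[0,0.14,0.19],0],
    [-1,[0,0.18,0.19],0],
    [-1,[0,0.22,0.19],0],
    [-1,[0,0.26,0.19],0],
    [-1,[0,0.3,0.19],0],
    [-1,[0,0.31,0.19],0],
  ],
)

```text
t: 9.7
tcp_pos: [409.8, -40.0, 239.2]
ee_rot: [3.141, 0.001, 2.8]
force: [0.5, -0.7, 0.4]
gripper_width: 92.7
gripper_force: 0.0
```

```bash
python3 - <<'E'
from h import *
t=viewer.camera("top");cv2.imwrite("pics/t3.png",t)
b=(455,250,490,282)
cv2.imwrite("pics/c5.png",up(t,*b,k=16))
u=up(t,*b).astype(int); m=(u[...,2]-u[...,0]>42)&(u[...,2]<185)
print("tray",cv2.minEnclosingCircle(planes("top",pix(biggest(m),455,250),9)))
E
```

```text
tray ((409.9723205566406, -352.3074035644531), 37.84916305541992)
```

View pics/c5.png

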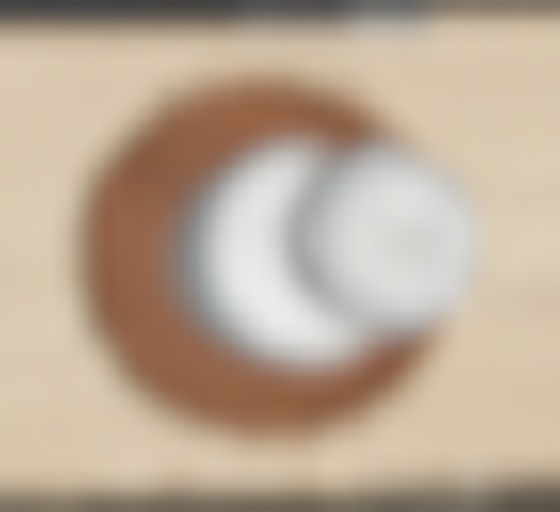

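```bash
python3 - <<'E'
from h import *
f=lambda x,y:((x+.5)/16-.5+455,(y+.5)/16-.5+250)
for z in(78,84,90):print(plane("top",f(389,241),z))
print("dia",planes("top",[f(300,241),f(478,241),f(389,147),f(389,335)],80))
print("base left",plane("top",f(183,255),4),"salt top/bot",planes("top",[f(295,135),f(300,375)],20))
E
```

```text
[ 409.36504764 -355.0802345 ]
[ 409.08070653 -353.07944052]
[ 408.79636541 -351.07864655]
dia [[ 409.78442 -337.55618]
 [ 408.75632 -371.26376]
 [ 427.16537 -355.7027 ]
 [ 391.43237 -353.12802]]
base left [ 411.31834396 -338.35840635] salt top/bot [[ 433.759   -357.31757]
 [ 386.1133  -354.94955]]
```

Shaker is in the tray, with the cap at crop (389,241), about (409,-353 to -355) against the tray at (410,-352). I'll check it from the side once the stack is gone. Now the jar.

Request:
apply_moves(
  plan=[
    [-1,[0.005,0.03,0],0],
    [-1,[0.01,0.07,0],0],
    [-1,[0.015,0.11,0],0],
    [-1,[0.02,0.15,0],0],
    [-1,[0.025,0.19,0],0],
    [-1,[0.03,0.23,0],0],
    [-1,[0.035,0.27,0],0],
    [-1,[0.04,0.31,0],0],
    [-1,[0.042,0.335,0],0],
    [-1,[0.042,0.343,0],0],
    [-1,[0.042,0.343,-0.03],0],
    [-1,[0.042,0.343,-0.07],0],
    [-1,[0.042,0.343,-0.1],0],
    [-1,[0.042,0.343,-0.13],0],
    [-1,[0.042,0.343,-0.16],0],
    [-1,[0.042,0.343,-0.18],0],
    [-1,[0.042,0.343,-0.185],0],
    [-1,[0.042,0.343,-0.185],0],
    [-1,[0.042,0.343,-0.185],0],
  ],
)

```text
t: 11.65
tcp_pos: [453.0, 300.1, 54.6]
ee_rot: [3.14, 0.001, 2.796]
force: [-0.5, -0.6, 0.7]
gripper_width: 93.1
gripper_force: 0.0
```

Request:
apply_moves(
  plan=[
    [1,[0,0,0],0],
    [1,[0,0,0],0],
    [1,[0,0,0],0],
    [1,[0,0,0],0],
    [1,[0,0,0],0],
    [1,[0,0,0],0],
    [1,[0,0,0],0],
    [1,[0,0,0],0],
    [1,[0,0,0],0],
  ],
  squeeze=25,
)

```text
t: 12.55
tcp_pos: [452.4, 300.6, 53.7]
ee_rot: [3.141, 0.001, 2.797]
force: [-0.5, 2.5, 5.7]
gripper_width: 66.9
gripper_force: 25.0
```

Request:
apply_moves(
  plan=[
    [1,[0,0,0.005],0],
    [1,[0,0,0.015],0],
    [1,[0,0,0.03],0],
    [1,[0,0,0.04],0],
    [1,[0,0.01,0.04],0],
    [1,[-0.001,0.03,0.04],0],
    [1,[-0.001,0.05,0.04],0],
    [1,[-0.002,0.075,0.04],0],
    [1,[-0.003,0.1,0.04],0],
    [1,[-0.003,0.115,0.04],0],
    [1,[-0.003,0.122,0.04],0],
    [1,[-0.003,0.1245,0.04],0],
    [1,[-0.003,0.1245,0.035],0],
    [1,[-0.003,0.1245,0.025],0],
    [1,[-0.003,0.1245,0.015],0],
    [1,[-0.003,0.1245,0.01],0],
    [1,[-0.003,0.1245,0.008],0],
    [1,[-0.003,0.1245,0.008],0],
  ],
)

```text
t: 14.35
tcp_pos: [449.1, 424.6, 60.8]
ee_rot: [-3.141, -0.0, 2.797]
force: [0.2, 0.3, -4.1]
gripper_width: 67.3
gripper_force: 25.0
```

```bash
python3 - <<'E'
from h import *
s=viewer.camera("side");cv2.imwrite("pics/s4.png",s)
cv2.imwrite("pics/c6.png",cv2.resize(s[220:360,290:430],(600,600),interpolation=cv2.INTER_CUBIC))
E
```

```text
(no output)
```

View pics/c6.png

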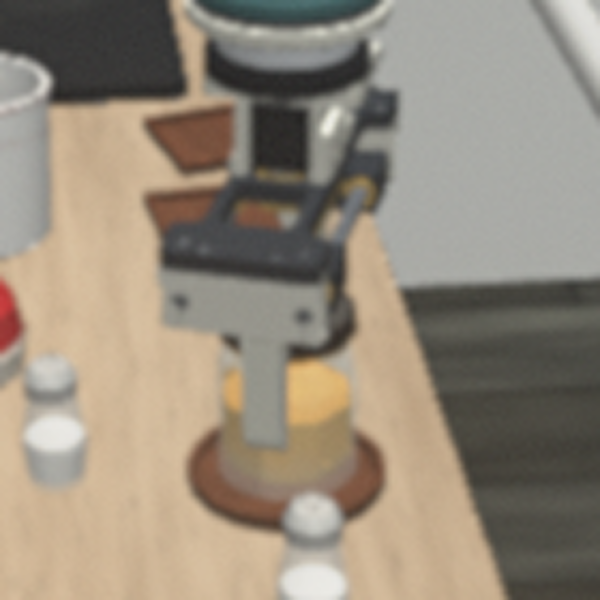

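Jar hangs centred over the tray: base centre at crop (287,470), tray centre at (286,472). Now lowering.

Request:
apply_moves(
  plan=[
    [1,[0,0,-0.0015],0],
    [1,[0,0,-0.0025],0],
    [1,[0,0,-0.0035],0],
    [1,[0,0,-0.0042],0],
    [1,[0,0,-0.0042],0],
    [1,[0,0,-0.0042],0],
  ],
)

```text
t: 15.0
tcp_pos: [449.2, 424.9, 57.7]
ee_rot: [3.141, 0.0, 2.797]
force: [-3.6, -3.3, 5.0]
gripper_width: 67.0
gripper_force: 25.0
```

Request:
apply_moves(
  plan=[
    [-0.2,[0,0,0],0],
    [-0.6,[0,0,0],0],
    [-1,[0,0,0],0],
    [-1,[0,0,0],0],
    [-1,[0,0,0.01],0],
    [-1,[0,0,0.03],0],
    [-1,[0,0,0.07],0],
    [-1,[0,0,0.11],0],
    [-1,[0,0,0.15],0],
    [-1,[0,0,0.18],0],
    [-1,[-0.002,-0.03,0.18],0],
    [-1,[-0.004,-0.07,0.18],-0.1],
    [-1,[-0.007,-0.11,0.18],-0.2],
    [-1,[-0.01,-0.15,0.18],-0.3],
    [-1,[-0.012,-0.19,0.18],-0.4],
    [-1,[-0.015,-0.23,0.18],-0.5],
    [-1,[-0.017,-0.27,0.18],-0.6],
    [-1,[-0.02,-0.31,0.18],-0.685],
    [-1,[-0.022,-0.34,0.18],-0.685],
    [-1,[-0.023,-0.35,0.18],-0.685],
  ],
)

```text
t: 17.0
tcp_pos: [425.9, 72.7, 237.9]
ee_rot: [3.14, 0.001, 2.109]
force: [-0.0, -0.0, -0.2]
gripper_width: 92.9
gripper_force: 0.0
```

```bash
python3 - <<'E'
from h import *
t=viewer.camera("top");cv2.imwrite("pics/t5.png",t);s=viewer.camera("side");cv2.imwrite("pics/s5.png",s)
b=(208,240,250,283)
u=up(t,*b); m=u.max(2)<125
p=pix(biggest(m),b[0],b[1]);print("lid",cv2.minEnclosingCircle(planes("top",p,86)))
E
```

```text
lid ((448.98187255859375, 425.0046081542969), 33.591468811035156)
```

The jar's lid is at (449,425), matching its tray. Next the square canister.

Request:
apply_moves(
  plan=[
    [-1,[-0.003,-0.04,0],0],
    [-1,[-0.005,-0.08,0],0],
    [-1,[-0.008,-0.12,0],0],
    [-1,[-0.011,-0.16,0],0],
    [-1,[-0.014,-0.2,0],0],
    [-1,[-0.016,-0.23,0],0],
    [-1,[-0.016,-0.245,0],0],
    [-1,[-0.016,-0.245,0],0],
    [-1,[-0.016,-0.245,-0.02],0],
    [-1,[-0.016,-0.245,-0.05],0],
    [-1,[-0.016,-0.245,-0.08],0],
    [-1,[-0.016,-0.245,-0.105],0],
    [-1,[-0.016,-0.245,-0.117],0],
    [-1,[-0.016,-0.245,-0.117],0],
    [-1,[-0.016,-0.245,-0.117],0],
  ],
)

```text
t: 18.6
tcp_pos: [410.8, -169.8, 121.1]
ee_rot: [3.141, 0.001, 2.113]
force: [-1.0, 0.4, -0.3]
gripper_width: 93.1
gripper_force: 0.0
```

Request:
apply_moves(
  plan=[
    [1,[0,0,0],0],
    [1,[0,0,0],0],
    [1,[0,0,0],0],
    [1,[0,0,0],0],
    [1,[0,0,0],0],
    [1,[0,0,0],0],
    [1,[0,0,0],0],
    [1,[0,0,0],0],
    [1,[0,0,0],0],
    [1,[0,0,0],0],
  ],
  squeeze=15,
)

```text
t: 19.6
tcp_pos: [410.1, -170.2, 119.9]
ee_rot: [-3.141, -0.0, 2.112]
force: [-0.8, -0.9, 1.3]
gripper_width: 45.8
gripper_force: 15.0
```

Request:
apply_moves(
  plan=[
    [1,[0,0,0.005],0],
    [1,[0,0,0.02],0],
    [1,[0,0,0.04],0],
    [1,[0,0,0.055],0],
    [1,[0,0,0.06],0],
    [1,[0.003,0.01,0.06],0],
    [1,[0.006,0.04,0.06],-0.05],
    [1,[0.01,0.08,0.06],-0.1],
    [1,[0.016,0.12,0.06],-0.15],
    [1,[0.024,0.16,0.06],-0.2],
    [1,[0.03,0.195,0.06],-0.25],
    [1,[0.033,0.21,0.06],-0.276],
    [1,[0.033,0.2155,0.06],-0.276],
    [1,[0.033,0.2155,0.045],-0.276],
    [1,[0.033,0.2155,0.01],-0.276],
    [1,[0.033,0.2155,-0.03],-0.276],
    [1,[0.033,0.2155,-0.055],-0.276],
    [1,[0.033,0.2155,-0.07],-0.276],
    [1,[0.033,0.2155,-0.075],-0.276],
    [1,[0.033,0.2155,-0.075],-0.276],
  ],
)

```text
t: 21.6
tcp_pos: [443.1, 44.9, 44.9]
ee_rot: [-3.141, 0.0, 1.835]
force: [0.5, -0.3, -1.5]
gripper_width: 46.2
gripper_force: 15.0
```

```bash
python3 - <<'E'
from h import *
s=viewer.camera("side");t=viewer.camera("top");cv2.imwrite("pics/s6.png",s);cv2.imwrite("pics/t6.png",t)
a=cv2.resize(s[170:290,300:390],(450,600),interpolation=cv2.INTER_CUBIC)
b=cv2.resize(t[245:285,398:440],(315,300),interpolation=cv2.INTER_CUBIC)
cv2.imwrite("pics/c7.png",np.hstack([a,np.vstack([b,b*0])]))
E
```

```text
(no output)
```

View pics/c7.png

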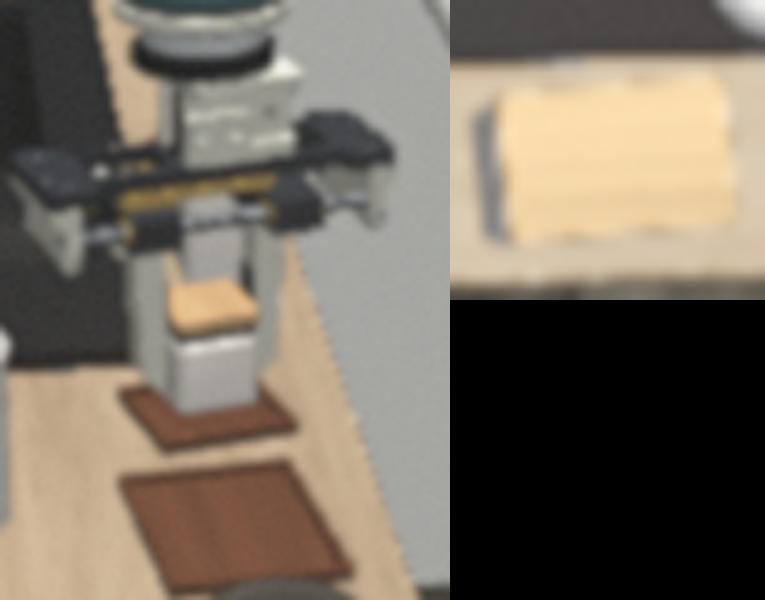

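```bash
python3 - <<'E'
from h import *
f=lambda x,y:((x+.5)/5-.5+300,(y+.5)/5-.5+170)
P=planes("side",[f(175,415),f(257,402)],11.5);m=P.mean(0);a=np.radians(15.2)
n=np.array([-np.sin(a),np.cos(a)]);print(P,"centre",m-23*n)
T=planes("side",[f(165,450),f(297,428),f(118,392)],6);print("tray",T,"front mid",T[:2].mean(0)-38*n)
t=cv2.imread("pics/t6.png").astype(np.uint8)
b=(398,245,440,285);u=up(t,*b).astype(int)
m=(u[...,2]-u[...,0]>75)&(u[...,2]>200);c=biggest(m);print("long",cv2.minAreaRect(planes("top",pix(c,398,245),86.5)))
E
```

```text
[[460.5375    67.047226]
 [416.3427    55.53453 ]] centre [444.47047562  39.09549892]
tray [[468.38266   97.012596]
 [398.06912   77.95447 ]
 [487.26334   22.937563]] front mid [443.1890799   50.81290898]
long ((411.1885681152344, -173.9449462890625), (52.80257797241211, 86.5103988647461), 4.007805824279785)
```

```bash
python3 - <<'E'
from h import *
c=C["side"];T=np.linalg.inv(np.array(c["cam_to_world"]))
def pr(p):
    q=np.array(c["mtx"])@(T@[*p,1])[:3]; q=q[:2]/q[2]; return ((q-[300,170]+.5)*7.5-.5).round(0)
a=np.radians(15.2);R=np.array([[np.cos(a),-np.sin(a)],[np.sin(a),np.cos(a)]])
for off in(0,-5):
  for z in(11.5,67.5):
    print(off,z,[pr([*(R@[sx*23,sy*23+off]+[443.1,44.9]),z]).tolist() for sx,sy in((1,1),(-1,1),(-1,-1),(1,-1))])
print("tray",[pr([*(R@[sx*38,sy*38]+[443.15,45.3]),9]).tolist() for sx,sy in((1,1),(-1,1),(-1,-1),(1,-1))])
s=cv2.imread("pics/s6.png")
cv2.imwrite("pics/c8.png",cv2.resize(s[210:270,300:380],(600,450),interpolation=cv2.INTER_CUBIC))
E
```

```text
0 11.5 [[268.0, 630.0], [392.0, 610.0], [344.0, 560.0], [223.0, 579.0]]
0 67.5 [[266.0, 481.0], [392.0, 462.0], [344.0, 415.0], [221.0, 433.0]]
-5 11.5 [[263.0, 624.0], [386.0, 604.0], [339.0, 554.0], [218.0, 573.0]]
-5 67.5 [[261.0, 476.0], [387.0, 456.0], [338.0, 410.0], [216.0, 428.0]]
tray [[242.0, 661.0], [448.0, 627.0], [367.0, 544.0], [169.0, 576.0]]
```

View pics/c8.png

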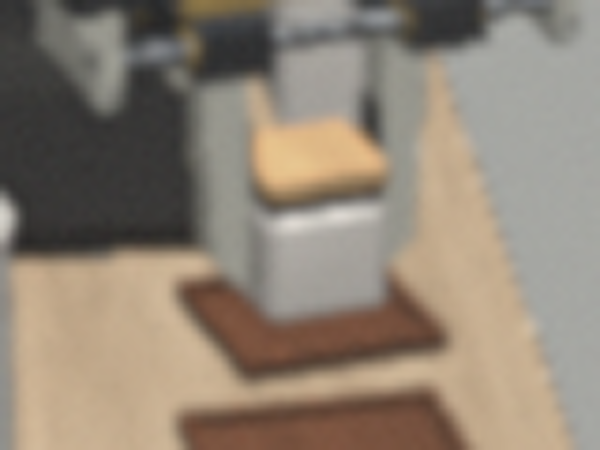

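The canister sits square in the jaws, but side crop base edge (265,322)–(385,303) against the tray shows it is about 4–9 mm too far to -y. I'll shift +6 mm in y, lower it, and check from the top.

Request:
apply_moves(
  plan=[
    [1,[-0.0008,0.003,0],0],
    [1,[-0.0015,0.006,0],0],
    [1,[-0.0015,0.006,-0.002],0],
    [1,[-0.0015,0.006,-0.004],0],
    [1,[-0.0015,0.006,-0.0055],0],
    [1,[-0.0015,0.006,-0.007],0],
    [1,[-0.0015,0.006,-0.0078],0],
    [1,[-0.0015,0.006,-0.0078],0],
    [1,[-0.0015,0.006,-0.0078],0],
  ],
)

```text
t: 22.6
tcp_pos: [441.6, 51.2, 37.4]
ee_rot: [-3.141, -0.0, 1.836]
force: [-5.0, -0.1, 5.7]
gripper_width: 46.0
gripper_force: 15.0
```

Contact. Release, rise and step aside for a top check.

Request:
apply_moves(
  plan=[
    [-0.2,[0,0,0],0],
    [-0.6,[0,0,0],0],
    [-1,[0,0,0],0],
    [-1,[0,0,0],0],
    [-1,[0,0,0.01],0],
    [-1,[0,0,0.03],0],
    [-1,[0,0,0.07],0],
    [-1,[0,0,0.11],0],
    [-1,[0,0,0.15],0],
    [-1,[0,0,0.18],0],
    [-1,[0,0.03,0.18],0],
    [-1,[0,0.07,0.18],0],
    [-1,[0,0.11,0.18],0],
    [-1,[0,0.15,0.18],0],
    [-1,[0,0.19,0.18],0],
    [-1,[0,0.21,0.18],0],
    [-1,[0,0.22,0.18],0],
    [-1,[0,0.22,0.18],0],
  ],
)

```text
t: 24.4
tcp_pos: [441.5, 271.8, 217.4]
ee_rot: [-3.141, 0.0, 1.837]
force: [-0.5, 0.5, -0.9]
gripper_width: 92.9
gripper_force: 0.0
```

```bash
python3 - <<'E'
from h import *
t=viewer.camera("top");cv2.imwrite("pics/t7.png",t)
b=(330,243,364,277);u8=up(t,*b);u=u8.astype(int);cv2.imwrite("pics/c9.png",cv2.resize(u8,None,fx=2,fy=2))
m=(u[...,2]-u[...,0]>60)&(u[...,2]>195);print("sq",cv2.minAreaRect(planes("top",pix(biggest(m),b[0],b[1]),60)))
m=~((u.min(2)>125)&(u[...,2]-u[...,0]<60)&(u[...,2]>165)) 
b=(398,245,440,285);u=up(t,*b).astype(int)
for th in(55,60,68):
  m=(u[...,2]-u[...,0]>th)&(u[...,2]>200);print("long",th,cv2.minAreaRect(planes("top",pix(biggest(m),398,245),86.5)))
E
```

```text
sq ((442.3795471191406, 49.43155288696289), (48.906280517578125, 48.57703399658203), 15.784814834594727)
long 55 ((411.15576171875, -174.24884033203125), (62.24534225463867, 92.91065979003906), 3.2031776905059814)
long 60 ((411.0022277832031, -174.02487182617188), (60.41926956176758, 91.83769226074219), 3.330012321472168)
long 68 ((411.1184997558594, -173.8116455078125), (56.919952392578125, 89.6314697265625), 3.3428220748901367)
```

View pics/c9.png

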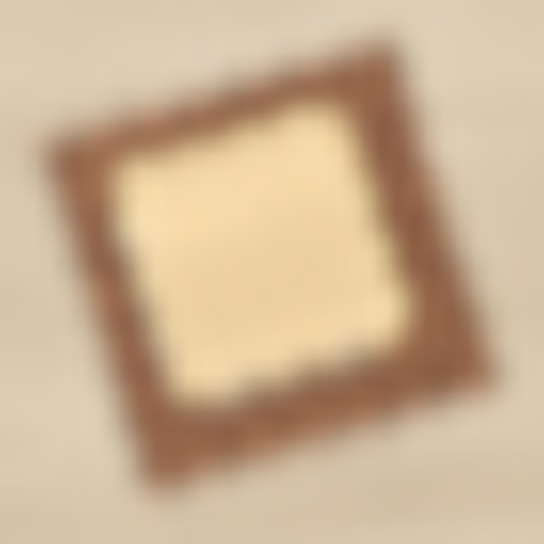

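The lid fills crop (110–410, 100–405), which puts it at (442.4,49.4) against the tray centre (443.2,45.3): 4 mm too far. I'll regrasp and shift it back 4 mm.

Request:
apply_moves(
  plan=[
    [-1,[0,-0.04,0],0],
    [-1,[0,-0.08,0],0],
    [-1,[0,-0.12,0],0],
    [-1,[0,-0.16,0],0],
    [-1,[0,-0.2,0],0],
    [-1,[0,-0.22,0],0],
    [-1,[0,-0.22,0],0],
    [-1,[0,-0.22,-0.03],0],
    [-1,[0,-0.22,-0.07],0],
    [-1,[0,-0.22,-0.11],0],
    [-1,[0,-0.22,-0.15],0],
    [-1,[0,-0.22,-0.17],0],
    [-1,[0,-0.22,-0.178],0],
    [-1,[0,-0.22,-0.179],0],
    [-1,[0,-0.22,-0.179],0],
  ],
)

```text
t: 25.95
tcp_pos: [442.2, 51.3, 39.4]
ee_rot: [3.14, 0.0, 1.836]
force: [-0.0, -0.2, -0.8]
gripper_width: 92.6
gripper_force: 0.0
```

Request:
apply_moves(
  plan=[
    [1,[0,0,0],0],
    [1,[0,0,0],0],
    [1,[0,0,0],0],
    [1,[0,0,0],0],
    [1,[0,0,0],0],
    [1,[0,0,0],0],
    [1,[0,0,0],0],
    [1,[0,0,0],0],
    [1,[0,0,0.002],0],
    [1,[0,0,0.004],0],
    [1,[0.0005,-0.002,0.004],0],
    [1,[0.001,-0.004,0.004],0],
    [1,[0.001,-0.004,0.004],0],
    [1,[0.001,-0.004,0.002],0],
    [1,[0.001,-0.004,0.0005],0],
    [1,[0.001,-0.004,-0.0005],0],
    [1,[0.001,-0.004,-0.0005],0],
    [1,[0.001,-0.004,-0.0005],0],
  ],
)

```text
t: 27.75
tcp_pos: [442.6, 47.3, 38.1]
ee_rot: [-3.141, 0.0, 1.836]
force: [-6.2, -0.7, 9.8]
gripper_width: 46.1
gripper_force: 15.0
```

Request:
apply_moves(
  plan=[
    [-0.2,[0,0,0],0],
    [-0.6,[0,0,0],0],
    [-1,[0,0,0],0],
    [-1,[0,0,0],0],
    [-1,[0,0,0.01],0],
    [-1,[0,0,0.03],0],
    [-1,[0,0,0.07],0],
    [-1,[0,0,0.11],0],
    [-1,[0,0,0.15],0],
    [-1,[0,-0.01,0.18],0],
    [-1,[-0.005,-0.04,0.18],-0.05],
    [-1,[-0.01,-0.08,0.18],-0.1],
    [-1,[-0.015,-0.12,0.18],-0.15],
    [-1,[-0.02,-0.16,0.18],-0.208],
    [-1,[-0.0316,-0.2,0.18],-0.208],
    [-1,[-0.0316,-0.215,0.18],-0.208],
    [-1,[-0.0316,-0.2213,0.18],-0.208],
    [-1,[-0.0316,-0.2213,0.18],-0.208],
  ],
)

```text
t: 29.55
tcp_pos: [411.0, -174.2, 218.0]
ee_rot: [3.142, -0.0, 1.627]
force: [-0.2, 0.0, -0.2]
gripper_width: 92.9
gripper_force: 0.0
```

```bash
python3 - <<'E'
from h import *
t=viewer.camera("top");cv2.imwrite("pics/t8.png",t)
b=(330,243,364,277);u=up(t,*b).astype(int)
m=(u[...,2]-u[...,0]>60)&(u[...,2]>195);print("sq",cv2.minAreaRect(planes("top",pix(biggest(m),b[0],b[1]),60)))
E
```

```text
sq ((443.2025451660156, 45.604164123535156), (48.759117126464844, 48.520694732666016), 14.542490005493164)
```

Request:
apply_moves(
  plan=[
    [-1,[0,0,-0.03],0],
    [-1,[0,0,-0.07],0],
    [-1,[0,0,-0.11],0],
    [-1,[0,0,-0.14],0],
    [-1,[0,0,-0.16],0],
    [-1,[0,0,-0.1645],0],
    [-1,[0,0,-0.1645],0],
    [-1,[0,0,-0.1645],0],
  ],
)

```text
t: 30.4
tcp_pos: [411.8, -173.9, 54.6]
ee_rot: [3.14, 0.001, 1.628]
force: [0.4, 0.5, -0.0]
gripper_width: 93.1
gripper_force: 0.0
```

Request:
apply_moves(
  plan=[
    [1,[0,0,0],0],
    [1,[0,0,0],0],
    [1,[0,0,0],0],
    [1,[0,0,0],0],
    [1,[0,0,0],0],
    [1,[0,0,0],0],
    [1,[0,0,0],0],
    [1,[0,0,0],0],
    [1,[0,0,0],0],
  ],
  squeeze=25,
)

```text
t: 31.3
tcp_pos: [411.1, -174.1, 53.2]
ee_rot: [-3.142, 0.0, 1.628]
force: [-2.4, -0.7, 4.5]
gripper_width: 60.0
gripper_force: 25.0
```

Request:
apply_moves(
  plan=[
    [1,[0,0,0.005],0],
    [1,[0,0,0.02],0],
    [1,[0,0,0.05],0],
    [1,[0,0,0.08],0],
    [1,[0,0,0.1],0],
    [1,[0.001,0.01,0.105],0],
    [1,[0.004,0.03,0.105],0],
    [1,[0.007,0.065,0.105],0.01],
    [1,[0.01,0.1,0.105],0.02],
    [1,[0.013,0.14,0.105],0.03],
    [1,[0.017,0.18,0.105],0.04],
    [1,[0.02,0.22,0.105],0.05],
    [1,[0.024,0.26,0.105],0.06],
    [1,[0.028,0.3,0.105],0.07],
    [1,[0.031,0.33,0.105],0.081],
    [1,[0.0326,0.345,0.105],0.081],
    [1,[0.0326,0.352,0.105],0.081],
    [1,[0.0326,0.3538,0.105],0.081],
    [1,[0.0326,0.3538,0.105],0.081],
  ],
)

```text
t: 33.2
tcp_pos: [443.6, 179.1, 158.0]
ee_rot: [-3.141, 0.0, 1.708]
force: [0.2, -0.1, -2.7]
gripper_width: 60.2
gripper_force: 25.0
```

Request:
apply_moves(
  plan=[
    [1,[0,0,-0.01],0],
    [1,[0,0,-0.03],0],
    [1,[0,0,-0.055],0],
    [1,[0,0,-0.08],0],
    [1,[0,0,-0.092],0],
    [1,[0,0,-0.096],0],
    [1,[0,0,-0.098],0],
    [1,[0,0,-0.0995],0],
    [1,[0,0,-0.1005],0],
    [1,[0,0,-0.101],0],
    [1,[0,0,-0.101],0],
    [1,[0,0,-0.101],0],
  ],
)

```text
t: 34.4
tcp_pos: [443.8, 179.8, 57.4]
ee_rot: [3.141, -0.0, 1.709]
force: [0.2, 0.3, -2.5]
gripper_width: 59.7
gripper_force: 25.0
```

Request:
apply_moves(
  plan=[
    [1,[0,0,-0.0005],0],
    [1,[0,0,-0.001],0],
    [1,[0,0,-0.001],0],
  ],
)

```text
t: 34.7
tcp_pos: [443.8, 179.9, 57.3]
ee_rot: [3.141, -0.0, 1.709]
force: [-6.6, -2.5, 11.4]
gripper_width: 59.8
gripper_force: 25.0
```

Request:
apply_moves(
  plan=[
    [-0.2,[0,0,0],0],
    [-0.6,[0,0,0],0],
    [-1,[0,0,0],0],
    [-1,[0,0,0],0],
    [-1,[0,0,0.01],0],
    [-1,[0,0,0.03],0],
    [-1,[0,0,0.07],0],
    [-1,[0,0,0.11],0],
    [-1,[0,0,0.15],0],
    [-1,[0,-0.01,0.18],0],
    [-1,[0,-0.05,0.18],0],
    [-1,[0,-0.09,0.18],0],
    [-1,[0,-0.13,0.18],0],
    [-1,[0,-0.17,0.18],0],
    [-1,[0,-0.21,0.18],0],
    [-1,[0,-0.23,0.18],0],
    [-1,[0,-0.24,0.18],0],
    [-1,[0,-0.24,0.18],0],
  ],
)

```text
t: 36.5
tcp_pos: [443.6, -60.8, 236.5]
ee_rot: [3.141, 0.0, 1.707]
force: [0.1, 0.6, -1.0]
gripper_width: 92.9
gripper_force: 0.0
```

```bash
python3 - <<'E'
from h import *
t=viewer.camera("top");s=viewer.camera("side");cv2.imwrite("pics/t9.png",t);cv2.imwrite("pics/s9.png",s)
b=(278,240,332,282);u=up(t,*b).astype(int)
m=(u[...,2]-u[...,0]>60)&(u[...,2]>195);print("long",cv2.minAreaRect(planes("top",pix(biggest(m),b[0],b[1]),90.5)))
a=cv2.resize(s[170:215,325:370],(400,400),interpolation=cv2.INTER_CUBIC)
c=cv2.resize(t[238:286,205:285],(400,240),interpolation=cv2.INTER_CUBIC);d=cv2.resize(t[238:286,280:360],(400,240),interpolation=cv2.INTER_CUBIC)
r=np.vstack([c,d]);a=np.vstack([a,np.zeros((80,400,3),np.uint8)]);cv2.imwrite("pics/c10.png",np.hstack([a,r]))
E
```

```text
long ((445.1225891113281, 179.16986083984375), (62.9079475402832, 95.47620391845703), 8.290852546691895)
```

View pics/c10.png

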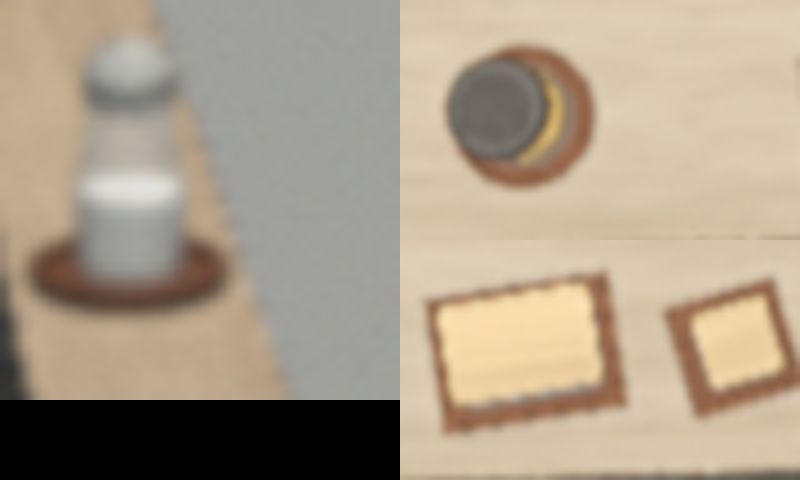

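All are in their trays. The shaker stands upright in its tray (body columns 77–183, tray 28–227). I'll do one numeric check of its y position.

```bash
python3 - <<'E'
from h import *
T=lambda x,y:((x+.5)/16-.5+455,(y+.5)/16-.5+250)
S=lambda x,y:((x+.5)*45/400-.5+325,(y+.5)*45/400-.5+170)
o1,d1=ray("top",T(389,241));o2,d2=ray("side",S(130,73))
A=np.array([d1,-d2]).T;k=np.linalg.lstsq(A,o2-o1,rcond=None)[0];print("cap",o1+k[0]*d1,o2+k[1]*d2)
print("side tray: front,back,mid",plane("side",S(128,308),4),plane("side",S(128,236),9))
print("base front",plane("side",S(130,283),4),"salt-level front at r22 col centre")
c=C["side"];W=np.linalg.inv(np.array(c["cam_to_world"]))
def pr(p):
    q=np.array(c["mtx"])@(W@[*p,1])[:3];q=q[:2]/q[2];return ((q-[325,170]+.5)*400/45-.5).round(0).tolist()
for y in(-352.5,-357.5):print(y,"base front",pr([410,y+22,4]),"cap base front",pr([410,y+17,78]),"apex",pr([410,y,94]))
print("tray front/back pred",pr([410,-352.5+38,0]),pr([410,-352.5-38,9]))
E
```

```text
cap [ 409.24883943 -354.26252409   80.45215776] [ 407.68179071 -354.07136176   80.31414896]
side tray: front,back,mid [ 412.62094329 -315.28651304] [ 406.47346025 -379.18462059]
base front [ 409.36297275 -341.64141829] salt-level front at r22 col centre
-352.5 base front [131.0, 293.0] cap base front [129.0, 95.0] apex [124.0, 38.0]
-357.5 base front [130.0, 289.0] cap base front [127.0, 91.0] apex [122.0, 34.0]
tray front/back pred [135.0, 319.0] [116.0, 226.0]
```

```bash
python3 -c "
from bench import arm;print(arm.hand_in())"
```

```text
the job is handed in; nothing more can be done
None
```

I set all four items down upright in their own trays and handed the job in, after about 37 s of the 122 s. The jar, the square canister and the salt shaker are within about 2 mm of centre. The long canister is within about 1.5 mm and 0.4° of its tray. I didn't go near the mug or the egg timer, but I didn't check their positions separately at the end.

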